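# Spin the sample turntable and brake it on its mark

### The job

Check that the sample turntable runs freely and park it: push its black peg with the outside of the fingers to flick the wheel spinning, take the fingers off and let it run by itself for three seconds or more, then brake it with a fingertip on the flat of the disc so that it stops with the red mark opposite the black pointer, and take the hand away. Keep your fingers off the disc itself until the mark is coming up to the pointer; do not grip the peg or lift or shove the turntable, and leave the jar, the brass weight and the loupe where they stand.

Things in the scene. Friction and masses are not known exactly. Their poses are not given: they have to be found in the camera images.
- wheel (a joint): turning angle of the wheel on its base, rad, counter-clockwise from above, endless (counts on over several turns). The red mark is exactly at the pointer at every whole multiple of 2 pi. Nearly free bearing: the wheel (0.8 to 1.7 kg) runs on after a push, losing each second about 15 % of its speed (11 to 21 %) and a further 0.03 rad/s, then stays where it stops. May be turned either way.
- hub (a point): centre of the wheel's top face, on its axis, 48 mm above the bench. The wheel is a level grey disc 240 mm across, 10 mm thick, flat on top but for one peg and a low hub cap (36 mm across, 8 mm high); white dots are paint. Smooth lacquer (friction about 0.2): a fingertip pressed on with 5 to 15 N stops it in about 0.1 s. Its white base (3 kg, foot 170 mm across) stands loose on the bench.
- mark (a point): point on the wheel's top face in the middle of the red mark, 115 mm from the axis. The mark is a flat red patch 28 mm wide along the rim and 34 mm long radially, reaching to the rim (84 to 118 mm from the axis). It turns with the wheel.
- pointer (a point): point of the rim, 115 mm from the axis, at which the pointer points; fixed to the base, 48 mm above the bench. The pointer is a small black arrow on a white post just outside the wheel, 130 to 163 mm from the axis, 22 mm wide; its top is 55 mm above the bench. The mark is at the pointer when its point meets this one.
- jar_mid (a point): middle of a small glass jar with a blue cap, 44 mm across and 55 mm high, standing on the bench; leave it alone
- weight_mid (a point): middle of a brass balance weight with a knob, 38 mm across and 56 mm high, standing on the bench; leave it alone
- loupe_mid (a point): middle of a black loupe, 40 mm across and 34 mm high, standing on the bench; leave it alone
- peg (a point): middle of the top of the finger peg: the one upright black round peg on the wheel, 14 mm across and 26 mm high, 60 mm from the axis, on the side opposite the red mark; its top is 74 mm above the bench
Not all that is in view belongs to the job. Leave any pink look-alike of the part that bears weight_mid alone.

How it is judged:
By the outcome, as a careful person would: the job done as asked, in the order asked, and still so for the second after the job is handed in, with the robot touching nothing.
It also fails if it takes over 56 s, if anything falls off the work surface, if the arm or the gripper's body presses on something with over 40 N, if the wrist force passes 120 N, or if a joint passes its speed limit or range.

### The arm

A 7-joint arm with a two-finger parallel gripper is mounted at the origin on the work surface. World frame = base frame: x ahead of the robot, y to its left, z up, the work surface at z = 0. Lengths are in m, angles in rad, forces in N, time in s.
With the tool pointing down it reaches from about 0.35 to 0.9 m from the base axis. Payload 8.1 kg.
Tool frame: the origin (TCP) lies midway between the tips of the shut fingers; the grasp point (between the pads) lies 19 mm behind it; z points along the fingers, y is the line along which they close (so a half turn about z gives the same grasp; the last joint's range is limited). The gripper opens to 92 mm and grips with 3 to 60 N. Pads are 19 mm wide; open, the fingers measure 130 mm over their backs; the gripper's body (75 mm by 190 mm) begins 47 mm behind the grasp point.
Start: joints at [-0.103, 0.434, 0.025, 1.573, -0.012, 1.134, -0.075], TCP at [0.625, -0, 0.227] pointing down, gripper open.
Joint ranges: [-2.62, 2.62], [-0.44, 2.09], [-1.27, 1.32], [0.08, 2.57], [-1.32, 4.46], [0.12, 2], [-2.74, 2.74]. Speed limits (rad/s): [2.22, 2.22, 3.01, 3.01, 3.14, 3.14, 3.14].

### API

Orientations are given as a rotation vector (axis times angle).
In Python, from cell import arm gives the robot as it stands.
- The arm moves only by the tool move_arm, never from a script. Its argument "motion" is a list of rows, each an object of numbers: "tx", "ty", "tz": the shift along the tool's x, y, z normalised to -1 to 1, where 1 is 1000 mm; "twist": the turn about the tool's z normalised to -1 to 1, where 1 is pi/2 rad. In form: [{"tx": .., "ty": .., "tz": .., "twist": ..}, ...]. A call has 1 to 12 rows; each row shifts and turns the commanded pose from where the row before left it, along the tool's axes as they then stand; what a row does not reach is not made up. A row lasts 1/10 s, in which the tool goes at most 50 mm and 8.59 degrees, less where a joint would pass 70% of its speed; a pose out of reach is approached as far as the arm can. A call with a number of a shift or a turn outside -1 to 1 is refused whole. A call with a gripper value outside its range is refused whole. "gripper" is the gripper's target within -1 to 1 (shut at 1, half-way at 0, fully open at -1), set as the call begins (left out, the last holds). The fingers move at their own pace and stop on an object; "squeeze" is the grip in N (left out, the last holds). Time passes only in rows, so rows that do not move let the fingers close. It gives the time, the measured TCP pose, the force, the opening and the grip force at its end, in the units of the state.
- arm.observe(): the state, without advancing time (a new reading comes with each control period).
- arm.get_image(name): name is "scene" or "side" or "wrist"; returns the picture (400x640x3 uint8, red, green, blue); there is no depth.
- arm.calibration(name): a dict with "K" (3x3 intrinsics, pixels), "T" (4x4, takes a point from camera to world coordinates). Camera axes: x right, y down, z forward; pixel columns grow to the right and rows downward; lengths in m; the calibration is good to about 2 mm. A picture is of the moment at which its call begins: read the wrist's pose just before it. calibration takes no time and is no camera call; for the wrist camera it gives the pose at the moment of the call.
- arm.sign_off(): hands the job in; it is judged then, once.
Trained networks look in the newest picture that a camera, given by its name, has taken for a name from the list of things; names that differ only in an ending like _2 or _b are one class to them, and where a whole thing is asked for, a point or a joint stands for the part that bears it (a point fixed in the world has none). Each returns a list of dicts, best first, with "conf" (0 to 1); they miss things now and then, are a little off and sometimes report something else, mostly with a low value. They report only what shows in the picture. A call takes as long as a camera call. They do not tell look-alikes from the thing itself.
- arm.look_for(camera, query): "point" ([column, row] as shares, 0 to 1, of the picture: columns of its width, rows of its height, amid what is visible of it).
- arm.regions_of(camera, query): "region" (400x640 bool, what is visible of it) and "point" ([column, row] as shares, 0 to 1, of the picture: columns of its width, rows of its height, amid what is visible of it).
- arm.place_of(camera, query): "point" ([column, row] as shares, 0 to 1, of the picture: columns of its width, rows of its height: a listed point, or the origin of a listed thing).
The state is a dict: "clock": time; "joints": joint angles; "dq": joint speeds; "joint_efforts": joint torques, N m; "position": TCP position; "ee_rot": TCP orientation; "force": force on the tool from outside, world axes, zero at the start; "ft_torque": the same for the moment, N m; "width": opening from 0.0 (shut) to 1.0 (fully open); "gripper_force": force on a finger pad.
Only numpy, scipy, OpenCV 4.12 (cv2) and the standard library are available. Lean on these libraries where they do the work, as an engineer would, in place of code of your own. Each camera call takes 0.05 s, during which the arm holds its last target. There are 200 camera calls.

## Working session

There is one attempt and no reset: what is moved stays moved. The work goes in short steps, Python scripts to look and compute and a tool call to move; the robot and the scene stay as the last step left them, time stands still between calls to the robot, and variables do not carry over. Pictures are saved under pics/ and viewed, at most 10 in all, crops included, and the job is handed in when it is done.

Besides the shell and the picture viewer there is one more tool, called after ">>>" as name(argument=value, ...) on one line, values as JSON. move_arm: Moves the arm, as the interface text tells. Scaled input: -1 to 1 covers 1000 mm each way for a shift and pi/2 rad each way for a turn. Its arguments: {"type":"object","properties":{"motion":{"type":"array","items":{"type":"object","properties":{"tx":{"type":"number"},"ty":{"type":"number"},"tz":{"type":"number"},"twist":{"type":"number"}}}},"gripper":{"type":"number"},"squeeze":{"type":"number"}},"required":["motion"]}

```bash
mkdir -p pics
cat > h.py <<'E'
from cell import arm
import numpy as np, cv2
def ray(cam,pt,z,cal=None):
    c=cal or arm.calibration(cam); K=np.array(c["K"]);T=np.array(c["T"])
    d=T[:3,:3]@np.linalg.solve(K,[pt[0]*640,pt[1]*400,1]); o=T[:3,3]
    return (o+d*(z-o[2])/d[2])[:2]
def save(cam,n):
    im=arm.get_image(cam); cv2.imwrite(f"pics/{n}.png",im[:,:,::-1]); return im
E
python3 - <<'E'
from h import *
Z=dict(hub=.048,mark=.048,pointer=.048,peg=.074,jar_mid=.0275,weight_mid=.028,loupe_mid=.017)
a=save("scene","s0"); b=save("side","d0")
for cam in("scene","side"):
    for q in Z:
        for r in arm.place_of(cam,q)[:3]: print(cam,q,round(r["conf"],2),np.round(np.array(r["point"])*[640,400]),ray(cam,r["point"],Z[q]).round(3))
s=arm.observe();print(s)
E
```

```text
scene hub 0.59 [239. 224.] [ 0.524 -0.094]
scene mark 0.87 [297. 216.] [0.568 0.023]
scene pointer 0.59 [189. 260.] [ 0.551 -0.217]
scene peg 0.91 [207. 229.] [ 0.518 -0.157]
scene peg 0.58 [240. 226.] [ 0.545 -0.096]
scene jar_mid 0.75 [282. 329.] [ 0.76  -0.113]
scene weight_mid 0.85 [367. 248.] [0.702 0.12 ]
scene weight_mid 0.83 [353. 208.] [0.603 0.148]
scene loupe_mid 0.85 [188. 171.] [ 0.308 -0.142]
scene loupe_mid 0.69 [327. 225.] [0.605 0.077]
scene loupe_mid 0.19 [191. 262.] [ 0.539 -0.217]
side hub 0.93 [380. 184.] [ 0.541 -0.092]
side mark 0.9 [350. 205.] [0.561 0.017]
side pointer 0.68 [394. 157.] [ 0.568 -0.214]
side pointer 0.5 [313. 157.] [ 0.743 -0.089]
side peg 0.94 [406. 171.] [ 0.501 -0.146]
side jar_mid 0.74 [312. 157.] [ 0.762 -0.11 ]
side jar_mid 0.69 [397. 159.] [ 0.568 -0.234]
side jar_mid 0.32 [383. 186.] [ 0.543 -0.113]
side weight_mid 0.68 [270. 216.] [0.708 0.139]
side weight_mid 0.55 [320. 216.] [0.608 0.072]
side loupe_mid 0.59 [472. 224.] [ 0.303 -0.122]
{'clock': 0.8, 'joints': array([-0.10260246,  0.43446496,  0.02499629,  1.57318421, -0.01160535,
        1.13401477, -0.075085  ]), 'dq': array([ 0.00027796,  0.00132534,  0.0002204 , -0.00090572, -0.00011139,
        0.00016399,  0.00066419]), 'joint_efforts': array([-6.80269914e-04, -6.67617559e+01,  9.83227082e-01, -3.14803576e+01,
       -6.07375056e-02,  3.22544435e-02, -1.75248437e-05]), 'position': array([ 6.25017749e-01, -2.07645864e-05,  2.26769699e-01]), 'ee_rot': array([2.22147848e+00, 2.22133151e+00, 8.32866379e-05]), 'force': array([ 1.02617654,  1.26402385, -0.79919129]), 'ft_torque': array([0.00047607, 0.00416429, 0.00298814]), 'gripper_force': 0.0, 'width': 1.0038787904149784}
```

```bash
python3 -c "
import cv2,numpy as np
cv2.imwrite('pics/both0.png',cv2.resize(np.vstack([cv2.imread('pics/s0.png'),cv2.imread('pics/d0.png')]),(480,600)))"
```

```text
(no output)
```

View pics/s0.png

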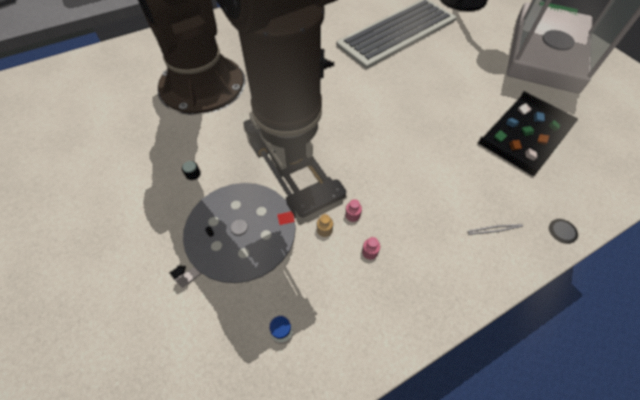

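View pics/d0.png

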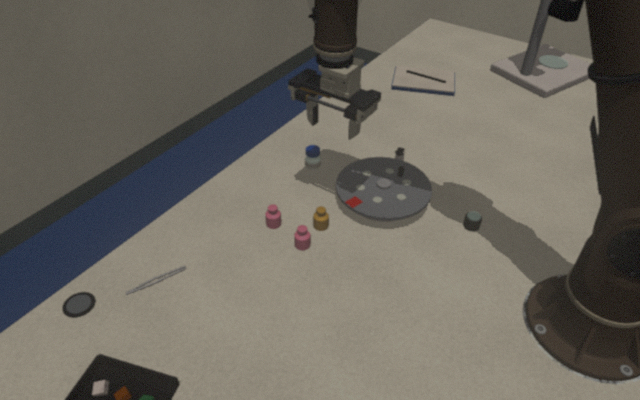

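The candidates for weight_mid are the brass one at (325,225) and the pink look-alikes at (354,210) and (371,247) in the scene view. The brass one is the real weight, and none of them are to be touched. The peg is at (210,230), the mark at (286,218), the pointer at (178,272), the jar at (280,328) and the loupe at (190,170). Next I'll hover over the wheel with the fingers shut for a closer look.

>>> move_arm(motion=[{"tx":-0.025,"ty":-0.025,"tz":-0.03},{"tx":-0.025,"ty":-0.025,"tz":-0.03},{"tx":-0.025,"ty":-0.025,"tz":-0.03},{"tx":-0.02,"ty":-0.015,"tz":-0.03},{},{},{}], gripper=1, squeeze=10)

```text
invalid input
```

Run:
```python
from h import *
Z=dict(hub=.048,mark=.048,pointer=.048,peg=.074)
cal=arm.calibration("wrist"); save("wrist","w1"); print(np.round(cal["T"],3).tolist())
for q in Z:
    for r in arm.place_of("wrist",q)[:2]: print(q,round(r["conf"],2),np.round(np.array(r["point"])*[640,400]),ray("wrist",r["point"],Z[q],cal).round(4))
s=arm.observe();print(s["clock"],s["position"],s["width"],s["force"])
```

```text
[[1.0, -0.001, 0.0, 0.625], [-0.001, -0.958, -0.286, 0.076], [0.0, 0.286, -0.958, 0.384], [0.0, 0.0, 0.0, 1.0]]
hub 0.61 [246. 252.] [ 0.5275 -0.0958]
mark 0.6 [270. 172.] [0.5645 0.0094]
pointer 0.92 [274. 326.] [ 0.5593 -0.2102]
peg 0.88 [234. 303.] [ 0.5147 -0.153 ]
1.05 [ 6.25021527e-01 -1.93757114e-05  2.26748466e-01] 0.9976320451645005 [ 0.29821298  0.25379672 -0.58284938]
```

View pics/w1.png

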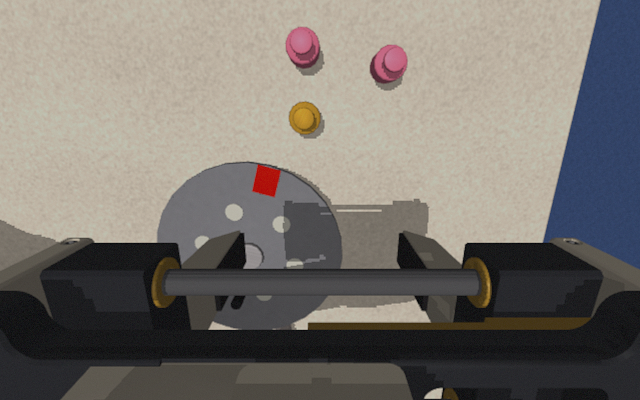

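>>> move_arm(motion=[{"tx":0.02,"ty":0.0,"tz":-0.03,"twist":0.0},{"tx":0.02,"ty":0.0,"tz":-0.03,"twist":0.0},{"tx":0.0,"ty":0.0,"tz":0.0,"twist":0.0},{"tx":0.0,"ty":0.0,"tz":0.0,"twist":0.0},{"tx":0.0,"ty":0.0,"tz":0.0,"twist":0.0}], gripper=1.0, squeeze=10.0)

```text
clock: 1.55
position: [0.6245, 0.039, 0.2857]
ee_rot: [-2.222, -2.22, 0.003]
force: [0.1, -0.3, -0.6]
width: 0.61
gripper_force: 0.0
```

>>> move_arm(motion=[{"tx":0,"ty":0,"tz":0,"twist":0},{"tx":0,"ty":0,"tz":0,"twist":0},{"tx":0,"ty":0,"tz":0,"twist":0},{"tx":0,"ty":0,"tz":0,"twist":0},{"tx":0,"ty":0,"tz":0,"twist":0},{"tx":0,"ty":0,"tz":0,"twist":0}])

```text
clock: 2.15
position: [0.625, 0.04, 0.2867]
ee_rot: [-2.222, -2.221, 0.0]
force: [-0.3, 0.8, -0.0]
width: 0.09
gripper_force: 0.0
```

Run:
```python
from h import *
cal=arm.calibration("wrist"); im=save("wrist","w2")
Z=dict(hub=.048,mark=.048,pointer=.048,peg=.074)
P={}
for q in Z:
    for r in arm.place_of("wrist",q)[:1]: P[q]=ray("wrist",r["point"],Z[q],cal); print(q,round(r["conf"],2),np.round(np.array(r["point"])*[640,400]),P[q].round(4))
# red centroid (patch middle at r=101)
def red(im): 
    i=im.astype(int); m=(i[...,0]>120)&(i[...,1]<60)&(i[...,2]<60); ys,xs=np.nonzero(m); return [(xs.mean()+.5)/640,(ys.mean()+.5)/400],m.sum()
p,n=red(im); print("red wrist",n,ray("wrist",p,.048,cal))
for c in("scene","side"):
    i=save(c,c+"1"); p,n=red(i); print(c,n,ray(c,p,.048))
s=arm.observe();print(s["clock"],s["position"],s["width"])
```

```text
mark 0.87 [276. 190.] [0.5604 0.0111]
red wrist 414 [ 0.55976124 -0.0017147 ]
scene 102 [ 0.56097334 -0.00169035]
side 71 [0.55834852 0.00220064]
2.5 [0.62502982 0.04000245 0.28675129] 0.005007937909911996
```

View pics/w2.png

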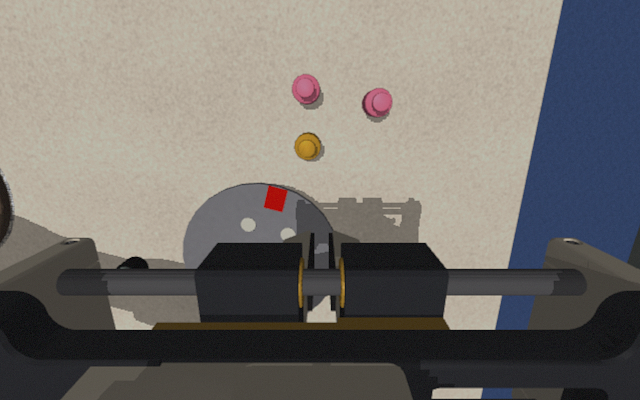

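>>> move_arm(motion=[{"tx":-0.03,"ty":-0.025,"tz":0.0,"twist":0},{"tx":-0.03,"ty":-0.025,"tz":0.0,"twist":0},{"tx":-0.03,"ty":-0.025,"tz":0,"twist":0},{"tx":-0.03,"ty":-0.025,"tz":0.0,"twist":0},{"tx":-0.03,"ty":-0.025,"tz":0.0,"twist":0},{"tx":-0.03,"ty":-0.025,"tz":0.0,"twist":0},{"tx":-0.015,"ty":-0.01,"tz":0,"twist":0},{"tx":0,"ty":0,"tz":0,"twist":0}])

```text
clock: 3.3
position: [0.4634, -0.1578, 0.2872]
ee_rot: [2.226, 2.215, -0.001]
force: [0.0, 0.3, -0.1]
width: 0.006
gripper_force: 0.0
```

Run:
```python
from h import *
cal=arm.calibration("wrist"); im=save("wrist","w3")
Z=dict(hub=.048,mark=.048,pointer=.048,peg=.074)
for q in Z:
    for r in arm.place_of("wrist",q)[:1]: print(q,round(r["conf"],2),np.round(np.array(r["point"])*[640,400]),ray("wrist",r["point"],Z[q],cal).round(4))
np.save("cal3.npy",cal,allow_pickle=True)
s=arm.observe();print(s["clock"],s["position"],s["width"])
```

```text
hub 0.69 [370. 123.] [ 0.5292 -0.0943]
mark 0.83 [403.  36.] [0.5647 0.0082]
pointer 0.92 [386. 207.] [ 0.5576 -0.2134]
peg 0.79 [361. 172.] [ 0.5155 -0.1564]
3.55 [ 0.46577357 -0.1537696   0.28664808] 0.00210742102474439
```

View pics/w3.png

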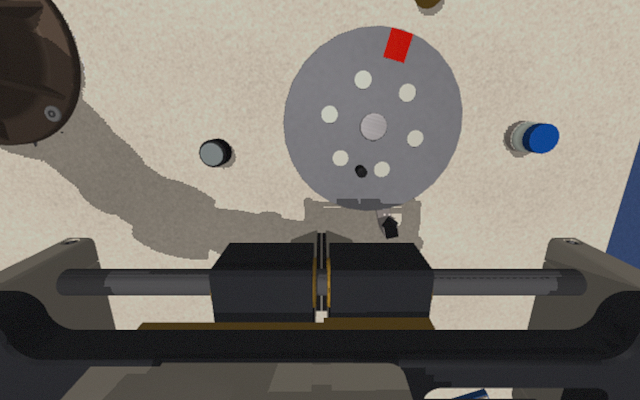

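The overview shows the whole disc centred near (373,117). The cap is at (373,127), the mark at (398,45), the peg at (361,171) and the pointer arrow at (391,228). I'll refine these from the same picture.

```bash
cat >> h.py <<'E'
def cen(m): ys,xs=np.nonzero(m); return [(xs.mean()+.5)/640,(ys.mean()+.5)/400]
def redm(im):
    i=im.astype(int); return (i[...,0]>110)&(i[...,1]<70)&(i[...,2]<70)
E
python3 - <<'E'
from h import *
cal=np.load("cal3.npy",allow_pickle=True).item(); im=cv2.imread("pics/w3.png")[:,:,::-1]
i=im.astype(int)
def roi(m,x0,x1,y0,y1): k=np.zeros_like(m);k[y0:y1,x0:x1]=1; return m&k
mx=i.max(2); mn=i.min(2)
R=redm(im); print("red",R.sum(),ray("wrist",cen(R),.048,cal))
A=roi(mx<45,378,405,213,242); ys,xs=np.nonzero(A); print("arrow",A.sum(),xs.min(),xs.max(),ys.min(),ys.max(),ray("wrist",cen(A),.055,cal))
t=ys==ys.min(); print("tip",ray("wrist",[(xs[t].mean()+.5)/640,(ys.min()+.5)/400],.055,cal))
# disc outline: bench is yellowish (R-B>25), disc is neutral
D=(abs(i[...,0]-i[...,2])<22)&(mx<150)&(mx>60); D=(roi(D,275,475,15,215)|R).astype(np.uint8)
D=cv2.morphologyEx(D,cv2.MORPH_OPEN,np.ones((5,5)))
c=max(cv2.findContours(D,0,1)[0],key=cv2.contourArea)[:,0]
W=np.array([ray("wrist",[(x+.5)/640,(y+.5)/400],.048,cal) for x,y in c if y<190])
for _ in range(4):
    s=np.linalg.lstsq(np.c_[2*W,np.ones(len(W))],(W**2).sum(1),rcond=None)[0]; r=np.sqrt(s[2]+s[0]**2+s[1]**2)
    e=abs(np.hypot(*(W-s[:2]).T)-r); W=W[e<max(2*e.std(),.001)]
print("disc",s[:2],r,len(W))
E
```

```text
red 657 [ 0.55959976 -0.0018448 ]
arrow 222 382 397 217 237 [ 0.56382563 -0.24281716]
tip [ 0.56067915 -0.22636507]
disc [ 0.5324868  -0.09938916] 0.11797497884937172 391
```

>>> move_arm(motion=[{"tx":-0.002,"ty":0,"tz":0.04,"twist":0},{"tx":0,"ty":0,"tz":0.045,"twist":0},{"tx":0,"ty":0,"tz":0.045,"twist":0},{"tx":0,"ty":0,"tz":0.045,"twist":0},{"tx":0,"ty":0,"tz":0.035,"twist":0},{"tx":0,"ty":0,"tz":0.02,"twist":0},{"tx":0,"ty":0,"tz":0,"twist":0},{"tx":0,"ty":0,"tz":0,"twist":0}])

```text
clock: 4.35
position: [0.4655, -0.1564, 0.0569]
ee_rot: [-2.22, -2.222, 0.0]
force: [-0.3, -0.4, 0.1]
width: -0.003
gripper_force: 0.0
```

Run:
```python
from h import *
im=save("wrist","w4")
s=arm.observe();print(s["clock"],s["position"],s["width"],s["force"])
```

```text
4.4 [ 0.46607783 -0.15670483  0.05761345] 0.004558858958137113 [-0.33501277 -0.2322883  -0.3225751 ]
```

View pics/w4.png

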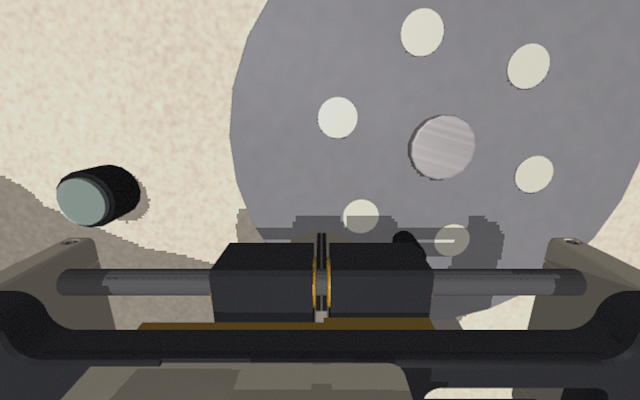

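>>> move_arm(motion=[{"tx":0,"ty":0.008,"tz":0,"twist":0},{"tx":0,"ty":0.008,"tz":0,"twist":0},{"tx":0,"ty":0.01,"tz":0,"twist":0},{"tx":0,"ty":0.013,"tz":0,"twist":0},{"tx":0,"ty":0.015,"tz":0,"twist":0},{"tx":0,"ty":0.015,"tz":0,"twist":0},{"tx":0,"ty":0.006,"tz":0,"twist":0},{"tx":0,"ty":-0.01,"tz":-0.04,"twist":0},{"tx":0,"ty":-0.02,"tz":-0.048,"twist":0},{"tx":0,"ty":-0.02,"tz":-0.048,"twist":0},{"tx":0,"ty":-0.02,"tz":-0.048,"twist":0},{"tx":0,"ty":-0.005,"tz":-0.046,"twist":0}])

```text
clock: 5.6
position: [0.4652, -0.1572, 0.2833]
ee_rot: [-2.222, -2.22, 0.0]
force: [1.9, -0.0, 0.3]
width: 0.007
gripper_force: 0.0
```

```bash
cat >> h.py <<'E'
H=np.array([.532,-.098]); PT=np.deg2rad(-77.6)
def ang():
    t=arm.observe()["clock"]; c=arm.calibration("wrist"); im=arm.get_image("wrist"); R=redm(im)
    if R.sum()<150: return t,None,R.sum(),im
    d=ray("wrist",cen(R),.048,c)-H
    return t,(np.arctan2(d[1],d[0])-PT)%(2*np.pi),np.hypot(*d),im
E
python3 - <<'E'
from h import *
L=[]
for _ in range(12):
    t,a,r,im=ang(); L.append((t,a,r)); print(round(t,2),a if a is None else round(a,3),round(r,3))
cv2.imwrite("pics/w5.png",im[:,:,::-1]); np.save("obs1.npy",np.array([(t,a) for t,a,r in L if a is not None]))
print(arm.observe()["position"])
E
```

```text
5.6 4.987 0.101
5.65 5.111 0.101
5.7 5.231 0.101
5.75 5.351 0.101
5.8 5.471 0.102
5.85 5.587 0.102
5.9 5.703 0.102
5.95 5.819 0.102
6.0 5.932 0.102
6.05 6.045 0.102
6.1 6.158 0.102
6.15 6.267 0.102
[ 0.46709035 -0.15692405  0.28042956]
```

```bash
cat >> h.py <<'E'
def fixed(cam):
    t=arm.observe()["clock"]; R=redm(arm.get_image(cam))
    if R.sum()<25: return t,None,R.sum()
    d=ray(cam,cen(R),.048)-H; return t,(np.arctan2(d[1],d[0])-PT)%(2*np.pi),np.hypot(*d)
E
cat > fit.py <<'E'
from h import *
from scipy.optimize import least_squares
from scipy.integrate import odeint
def model(p,t,t0):
    a,w,k=p; c=.03; tt=np.asarray(t)-t0
    return a+(w+c/k)*(1-np.exp(-k*tt))/k-c*tt/k
def fit(O,prior=True):
    t=O[:,0];t0=t[0];th=np.unwrap(O[:,1]); 
    f=lambda p:np.r_[(model(p,t,t0)-th)/.01,(p[2]-.165)/.04]
    s=least_squares(f,[th[0],2.4,.16]); cov=np.linalg.inv(s.jac.T@s.jac); return s.x,np.sqrt(np.diag(cov)),t0,(model(s.x,t,t0)-th)
def cross(p,t0,n):
    T=np.arange(t0,t0+25,.005); A=model(p,T,t0); i=np.argmax(A>=2*np.pi*n); return (T[i],(A[i+1]-A[i])/.005) if A.max()>2*np.pi*n else None
E
python3 - <<'E'
from fit import *
O=list(map(tuple,np.load("obs1.npy")))
for _ in range(5):
    t,a,r,im=ang(); 
    if a is not None: O.append((t,a))
    else: print("none",t,r)
    for c in("scene","side"):
        print(c,fixed(c))
O=np.array(O); np.save("obs2.npy",O); p,e,t0,res=fit(O); print(p,e,t0,res.round(3)); print(cross(p,t0,2),cross(p,t0,3)); print(O[-5:],model(p,np.arange(6.2,7,.05),t0)%(2*np.pi))
E
```

```text
scene (6.25, np.float64(0.438068783624346), np.float64(0.07656829607678164))
side (6.3, np.float64(0.3242304367214752), np.float64(0.0982627443673368))
scene (6.4, np.float64(0.8050325695763392), np.float64(0.08566543764516939))
side (6.45, np.float64(0.644845925321581), np.float64(0.09731044262806046))
scene (6.55, np.float64(1.1070995087589797), np.float64(0.09458571273875777))
side (6.6, np.float64(0.9591124584401953), np.float64(0.09856875135107146))
scene (6.7, np.float64(1.4785918276656986), np.float64(0.10433305957815876))
side (6.75, np.float64(1.269548619910084), np.float64(0.099279678609378))
scene (6.85, np.float64(1.686424489348827), np.float64(0.11195980014003815))
side (6.9, np.float64(1.5640446121570148), np.float64(0.1002309677638389))
[4.98933962 2.45083311 0.18634079] [0.00562587 0.0241168  0.01686276] 5.6 [ 0.002  0.001  0.001  0.    -0.001 -0.     0.    -0.001 -0.001 -0.001
 -0.002 -0.001  0.     0.001  0.001  0.001  0.   ]
(np.float64(10.474999999999895), np.float64(0.8915100102914408)) None
[[6.2        0.09181267]
 [6.35       0.41229329]
 [6.5        0.72428815]
 [6.65       1.02740755]
 [6.8        1.32116331]] [0.09222554 0.2004108  0.30751811 0.41355748 0.51853882 0.62247194
 0.72536655 0.82723228 0.92807869 1.02791522 1.12675123 1.22459601
 1.32145875 1.41734856 1.51227445 1.60624537]
```

>>> move_arm(motion=[{"tx":-0.013,"ty":-0.008,"tz":0.045,"twist":0},{"tx":-0.013,"ty":-0.008,"tz":0.045,"twist":0},{"tx":-0.013,"ty":-0.008,"tz":0.045,"twist":0},{"tx":-0.013,"ty":-0.008,"tz":0.045,"twist":0},{"tx":-0.013,"ty":-0.008,"tz":0.045,"twist":0},{"tx":-0.013,"ty":-0.007,"tz":0.045,"twist":0},{"tx":0,"ty":0,"tz":0.0085,"twist":0},{"tx":0,"ty":0,"tz":0.004,"twist":0}])

```text
clock: 7.75
position: [0.416, -0.2363, -0.0003]
ee_rot: [-2.222, -2.213, 0.007]
force: [-29.4, 0.9, 89.4]
width: 0.003
gripper_force: 44.9
```

Run:
```python
from fit import *
for _ in range(2):
    s=arm.observe();print(s["clock"],s["position"],s["force"]); print(fixed("side"))
```

```text
7.75 [ 4.15995675e-01 -2.36320903e-01 -2.81175173e-04] [-29.3978312    0.86613474  89.44757088]
(7.75, np.float64(3.037626937145748), np.float64(0.10384613739158))
7.8 [ 4.15976611e-01 -2.36293112e-01  1.34203495e-04] [-18.60287082  -4.7075777   28.71455777]
(7.8, np.float64(3.1162184501593893), np.float64(0.10391064227469533))
```

>>> move_arm(motion=[{"tx":0,"ty":0,"tz":-0.045,"twist":0},{"tx":0.01,"ty":0.018,"tz":-0.04,"twist":0},{"tx":0.013,"ty":0.025,"tz":0,"twist":0},{"tx":0.013,"ty":0.025,"tz":0,"twist":0},{"tx":0.012,"ty":0.018,"tz":0.01,"twist":0},{"tx":0,"ty":0,"tz":0.012,"twist":0},{"tx":0,"ty":0,"tz":0,"twist":0}])

```text
clock: 8.55
position: [0.5056, -0.1861, 0.0611]
ee_rot: [-2.219, -2.221, 0.002]
force: [-0.6, 0.3, -0.1]
width: 0.005
gripper_force: 0.0
```

Run:
```python
from fit import *
O=np.load("obs2.npy"); p,e,t0,_=fit(O)
for _ in range(3):
    t,a,r=fixed("side"); s=arm.observe();print(s["clock"],s["position"].round(4),s["force"].round(1),t,a,round(r,4),model(p,t,t0)%(2*np.pi))
print([(t,model(p,t,t0)%(2*np.pi)) for t in(6.6,6.9,7.75,7.8)],cross(p,t0,2))
```

```text
8.6 [ 0.5053 -0.1869  0.0616] [ 0.1 -0.5  0.6] 8.55 4.21720077027091 0.1022 4.158478660592602
8.65 [ 0.5053 -0.1874  0.062 ] [0.3 0.2 0.4] 8.6 4.286000180792261 0.1017 4.2254457850805345
8.7 [ 0.5056 -0.1877  0.0622] [ 0.5 -0.7  0.4] 8.65 4.35336622845975 0.1014 4.291717220145756
[(6.6, np.float64(0.9280786884146295)), (6.9, np.float64(1.5122744490604196)), (7.75, np.float64(2.9868855534836047)), (7.8, np.float64(3.065912190411334))] (np.float64(10.474999999999895), np.float64(0.8915100102914408))
```

>>> move_arm(motion=[{"tx":0,"ty":0,"tz":0.005,"twist":0},{"tx":0,"ty":0,"tz":0.005,"twist":0}])

```text
clock: 8.9
position: [0.5062, -0.1876, 0.0519]
ee_rot: [2.222, 2.22, 0.0]
force: [-0.9, -0.6, -0.4]
width: 0.003
gripper_force: 0.0
```

Run:
```python
from fit import *
O=np.load("obs2.npy"); p,e,t0,_=fit(O)
for _ in range(4):
    s=arm.observe();t,a,r=fixed("side"); print(s["clock"],s["position"].round(4),s["force"].round(1),a,(model(p,t,t0)-a+1)%(2*np.pi)-1)
```

```text
8.9 [ 0.5062 -0.1876  0.0519] [-0.9 -0.6 -0.4] 4.684392810489848 -0.0715300305999067
8.95 [ 0.5057 -0.1873  0.0509] [-0.1  0.6 -0.5] 4.749904668395591 -0.07481117981618635
9.0 [ 0.5056 -0.1872  0.0511] [ 0.3  0.2 -0.6] 4.817827035102603 -0.08115460282435194
9.05 [ 0.5058 -0.1871  0.0514] [ 0.7 -0.1  0.3] 4.879368035532372 -0.08176238022709814
```

```bash
cat > joint.py <<'E'
from fit import *
S=[(6.3,.32423,.09826),(6.45,.64485,.09731),(6.6,.95911,.09857),(6.75,1.26955,.09928),(6.9,1.56404,.10023),(7.75,3.03763,.10385),(7.8,3.11622,.10391),(8.55,4.2172,.1022),(8.6,4.286,.1017),(8.65,4.35337,.1014),(8.9,4.68439,np.nan),(8.95,4.7499,np.nan),(9.0,4.81783,np.nan),(9.05,4.87937,np.nan)]
O=np.load("obs2.npy"); ow=np.unwrap(O[:,1])
def run(S):
    S=np.array(S); t0=5.6; phi=S[:,1]+PT; ok=~np.isnan(S[:,2])
    def f(q):
        p=q[:3]; dx,dy=q[3:5]; m=model(p,S[:,0],t0)+PT
        X=.101*np.cos(m)+dx; Y=.101*np.sin(m)+dy
        da=(np.arctan2(Y,X)-phi+np.pi)%(2*np.pi)-np.pi
        return np.r_[(model(p,O[:,0],t0)-ow)/.004,da/.01,((np.hypot(X,Y)-S[:,2])/.001)[ok],(p[2]-.165)/.04,q[3:5]/.003]
    s=least_squares(f,[5,2.4,.17,0,0]); e=np.sqrt(np.diag(np.linalg.inv(s.jac.T@s.jac)))
    n=len(O); print(s.x.round(4),e.round(4)); print((s.fun[:n]*.004).round(3)); print((s.fun[n:n+len(S)]*.01).round(3)); print(cross(s.x[:3],t0,2)); return s.x
if __name__=="__main__": run(S)
E
python3 joint.py
```

```text
[ 4.9922e+00  2.4307e+00  1.6910e-01 -8.0000e-04  3.3000e-03] [0.0018 0.0047 0.0015 0.0003 0.0004]
[ 0.005  0.003  0.002  0.    -0.001 -0.001 -0.001 -0.003 -0.003 -0.003
 -0.004 -0.003 -0.001  0.001  0.002  0.005  0.008]
[-0.008 -0.002 -0.001 -0.007 -0.008 -0.004 -0.004 -0.003 -0.003 -0.002
  0.002  0.002 -0.001  0.002]
(np.float64(10.2549999999999), np.float64(1.0092313607028558))
```

Run:
```python
from joint import *
N=[]
for _ in range(12):
    t,a,r=fixed("side")
    if a is not None: N.append((t,a,r))
print([(round(t,2),round(a,4),round(r,4)) for t,a,r in N]); run(S+N); s=arm.observe(); print(s["clock"],s["position"])
```

```text
[(9.1, np.float64(4.9419), np.float64(0.1003)), (9.15, np.float64(5.01), np.float64(0.0997)), (9.2, np.float64(5.0645), np.float64(0.0995)), (9.25, np.float64(5.1283), np.float64(0.0983)), (9.3, np.float64(5.1771), np.float64(0.0972)), (9.35, np.float64(5.2299), np.float64(0.096)), (9.4, np.float64(5.2837), np.float64(0.0942)), (9.45, np.float64(5.3323), np.float64(0.0925)), (9.5, np.float64(5.3887), np.float64(0.0903))]
[ 4.9904e+00  2.4361e+00  1.7100e-01 -3.0000e-04  4.4000e-03] [0.0018 0.0043 0.0012 0.0003 0.0003]
[ 0.003  0.001  0.001 -0.001 -0.002 -0.001 -0.001 -0.003 -0.003 -0.003
 -0.004 -0.002 -0.001  0.002  0.003  0.006  0.009]
[ 0.003  0.011  0.012  0.005  0.002 -0.011 -0.012 -0.018 -0.018 -0.017
 -0.014 -0.014 -0.016 -0.013 -0.011 -0.016 -0.007 -0.008  0.006  0.015
  0.022  0.035  0.039]
(np.float64(10.2699999999999), np.float64(0.9990358523520371))
9.7 [ 0.50633194 -0.18702075  0.05172733]
```

>>> move_arm(motion=[{"tx":0,"ty":0,"tz":0,"twist":0},{"tx":0,"ty":0,"tz":0,"twist":0},{"tx":0,"ty":0,"tz":0,"twist":0},{"tx":0,"ty":0,"tz":0,"twist":0},{"tx":0,"ty":0,"tz":0.0033,"twist":0},{"tx":0,"ty":0,"tz":0.002,"twist":0},{"tx":0,"ty":0,"tz":0,"twist":0},{"tx":0,"ty":0,"tz":0,"twist":0}])

```text
clock: 10.5
position: [0.5088, -0.1877, 0.0482]
ee_rot: [2.218, 2.218, 0.004]
force: [0.0, 0.2, 17.9]
width: 0.008
gripper_force: 8.9
```

Run:
```python
from h import *
s=arm.observe(); print(s["clock"],s["position"],s["force"])
for _ in range(3): print(fixed("side"),fixed("scene"))
```

```text
10.5 [ 0.50877823 -0.18773014  0.04821751] [ 0.03639194  0.19805935 17.90141001]
(10.5, None, np.int64(0)) (10.55, None, np.int64(9))
(10.6, None, np.int64(0)) (10.65, None, np.int64(8))
(10.7, None, np.int64(0)) (10.75, None, np.int64(12))
```

It's holding with 17.9 N and no side force, so the wheel has stopped. I'll lift straight up and look from the earlier viewing pose.

>>> move_arm(motion=[{"tx":0,"ty":0,"tz":-0.008,"twist":0},{"tx":0,"ty":0,"tz":-0.025,"twist":0},{"tx":0.0,"ty":0,"tz":-0.04,"twist":0},{"tx":0.008,"ty":-0.01,"tz":-0.045,"twist":0},{"tx":0.008,"ty":-0.01,"tz":-0.045,"twist":0},{"tx":0.008,"ty":-0.01,"tz":-0.045,"twist":0},{"tx":0.006,"ty":-0.01,"tz":-0.03,"twist":0},{"tx":0,"ty":0,"tz":0,"twist":0},{"tx":0,"ty":0,"tz":0,"twist":0},{"tx":0,"ty":0,"tz":0,"twist":0}])

```text
clock: 11.8
position: [0.4658, -0.157, 0.2832]
ee_rot: [-2.221, -2.22, 0.002]
force: [-1.0, -0.9, -0.3]
width: 0.006
gripper_force: 0.0
```

Run:
```python
from h import *
for _ in range(4):
    t,a,r,im=ang(); print(t,(a+np.pi)%(2*np.pi)-np.pi,r)
cal=arm.calibration("wrist"); cv2.imwrite("pics/w6.png",im[:,:,::-1])
for q in("pointer","mark","hub"):
    for r in arm.place_of("wrist",q)[:1]: print(q,round(r["conf"],2),np.round(np.array(r["point"])*[640,400]),ray("wrist",r["point"],.048,cal).round(4))
s=arm.observe(); print(s["clock"],s["position"],s["force"])
```

```text
11.8 -0.2611554120205781 0.10175771964642173
11.85 -0.27134043433304456 0.1018446672355741
11.9 -0.2791284666754148 0.10182561890542884
11.95 -0.2878050444455482 0.10190332366572526
pointer 0.83 [387. 207.] [ 0.5595 -0.2096]
mark 0.95 [362. 213.] [ 0.5239 -0.2187]
hub 0.94 [367. 129.] [ 0.5268 -0.1012]
12.15 [ 0.4662117  -0.15705843  0.2838586 ] [-0.08675448 -0.18943199 -0.0559964 ]
```

View pics/w6.png

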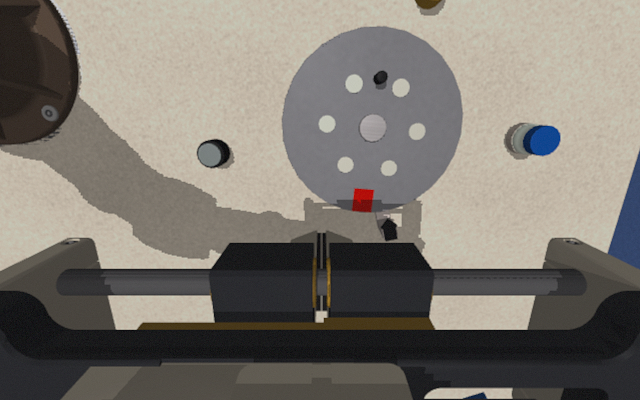

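The lift let the wheel creep backwards: it was still moving with the finger when I released it. The mark is now at (363,200), past the pointer at (389,229) and drifting clockwise. I'll flick it again, counter-clockwise from the far side. This time I'll brake it slower and let the finger settle before lifting.

>>> move_arm(motion=[{"tx":0.029,"ty":0.0315,"tz":0.015,"twist":0},{"tx":0.029,"ty":0.0315,"tz":0.02,"twist":0},{"tx":0.029,"ty":0.0315,"tz":0.02,"twist":0},{"tx":0.029,"ty":0.0315,"tz":0.02,"twist":0},{"tx":0,"ty":0,"tz":0.045,"twist":0},{"tx":0,"ty":0,"tz":0.045,"twist":0},{"tx":0,"ty":0,"tz":0.042,"twist":0},{"tx":0,"ty":0,"tz":0.02,"twist":0},{"tx":0,"ty":0,"tz":0,"twist":0}])

```text
clock: 13.05
position: [0.5898, -0.041, 0.054]
ee_rot: [-2.218, -2.218, 0.007]
force: [-1.1, 0.4, 0.6]
width: 0.005
gripper_force: 0.0
```

Run:
```python
from h import *
t=fixed("side"); s=arm.observe(); print(t,s["position"],s["force"])
cal=arm.calibration("wrist"); save("wrist","w7")
for r in arm.place_of("wrist","hub")[:1]+arm.place_of("side","peg")[:1]: print(r)
r=arm.place_of("side","peg")
if r: print(ray("side",r[0]["point"],.074))
```

```text
(13.05, None, np.int64(0)) [ 0.59141153 -0.04105432  0.05620604] [ 0.2620825   0.25216543 -0.04901892]
{'point': [0.5769, 0.4755], 'conf': 0.69}
[ 0.53648622 -0.02845377]
```

View pics/w7.png

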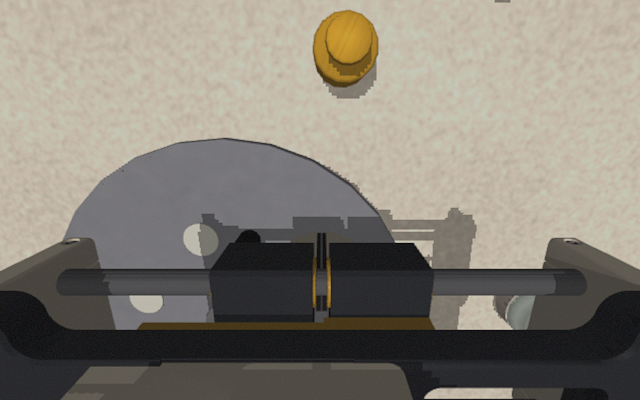

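>>> move_arm(motion=[{"tx":0,"ty":-0.006,"tz":0,"twist":0},{"tx":0,"ty":-0.008,"tz":0,"twist":0},{"tx":0,"ty":-0.009,"tz":0,"twist":0},{"tx":0,"ty":-0.009,"tz":0,"twist":0},{"tx":0,"ty":-0.009,"tz":0,"twist":0},{"tx":0,"ty":-0.009,"tz":0,"twist":0},{"tx":0,"ty":-0.009,"tz":0,"twist":0},{"tx":0,"ty":-0.004,"tz":0,"twist":0},{"tx":0,"ty":0.008,"tz":-0.04,"twist":0},{"tx":0,"ty":0,"tz":-0.048,"twist":0},{"tx":-0.025,"ty":-0.015,"tz":-0.038,"twist":0},{"tx":-0.025,"ty":-0.015,"tz":-0.038,"twist":0}])

```text
clock: 14.5
position: [0.5071, -0.091, 0.2231]
ee_rot: [2.219, 2.223, 0.001]
force: [0.7, -0.9, -0.0]
width: 0.004
gripper_force: 0.0
```

>>> move_arm(motion=[{"tx":-0.025,"ty":-0.015,"tz":-0.03,"twist":0},{"tx":-0.025,"ty":-0.015,"tz":-0.03,"twist":0},{"tx":-0.016,"ty":-0.012,"tz":-0.005,"twist":0},{"tx":0,"ty":0,"tz":0,"twist":0}])

```text
clock: 14.9
position: [0.4642, -0.16, 0.288]
ee_rot: [2.225, 2.214, 0.001]
force: [0.1, 0.2, 0.1]
width: 0.007
gripper_force: 0.0
```

Run:
```python
from fit import *
L=[]
for _ in range(6):
    t,a,r,im=ang(); print(round(t,2),a,round(r,4))
    if a is not None: L.append((t,a))
cv2.imwrite("pics/w8.png",im[:,:,::-1])
np.save("obsB.npy",np.array(L)); s=arm.observe(); print(s["clock"],s["position"])
```

```text
14.9 1.6995221611325018 0.1011
14.95 1.772797795739354 0.101
15.0 1.8445101286699022 0.101
15.05 1.9158744841021753 0.101
15.1 1.9864027182355197 0.1008
15.15 2.0564534723987085 0.1008
15.2 [ 0.46551509 -0.15592565  0.28563799]
```

>>> move_arm(motion=[{"tx":0,"ty":0,"tz":0,"twist":0},{"tx":0,"ty":0,"tz":0,"twist":0},{"tx":0,"ty":0,"tz":0,"twist":0},{"tx":0,"ty":0,"tz":0,"twist":0},{"tx":0,"ty":0,"tz":0,"twist":0},{"tx":0,"ty":0,"tz":0,"twist":0},{"tx":0,"ty":0,"tz":0,"twist":0},{"tx":0,"ty":0,"tz":0,"twist":0},{"tx":0,"ty":0,"tz":0,"twist":0},{"tx":0,"ty":0,"tz":0,"twist":0}])

```text
clock: 16.2
position: [0.4653, -0.157, 0.2864]
ee_rot: [2.222, 2.221, -0.0]
force: [-0.5, 0.1, 0.1]
width: 0.007
gripper_force: 0.0
```

```bash
cat > obs.py <<'E'
from fit import *
import sys
L=list(map(tuple,np.load("obsB.npy")))
for _ in range(int(sys.argv[1])):
    t,a,r,im=ang(); print(round(t,2),a,round(r,4))
    if a is not None: L.append((t,a))
L=np.array(L); np.save("obsB.npy",L); p,e,t0,res=fit(L); print(p,e,res.round(4)); print(cross(p,t0,1)); s=arm.observe(); print(s["clock"],s["position"])
E
python3 obs.py 4
```

```text
16.2 3.3817392547225307 0.0995
16.25 3.4378507803428153 0.0995
16.3 3.4941975314859315 0.0995
16.35 3.5494975230932893 0.0995
[1.70001332 1.45868195 0.16666323] [0.00566802 0.03322934 0.03151153] [ 0.0005 -0.0002  0.     -0.0001 -0.0001 -0.0002 -0.0004  0.0002 -0.
  0.0003]
(np.float64(19.76000000000076), np.float64(0.5486873332607445))
16.4 [ 0.46529529 -0.15703122  0.28639142]
```

>>> move_arm(motion=[{"tx":0,"ty":0,"tz":0,"twist":0},{"tx":0,"ty":0,"tz":0,"twist":0},{"tx":0,"ty":0,"tz":0,"twist":0},{"tx":0,"ty":0,"tz":0,"twist":0},{"tx":0,"ty":0,"tz":0,"twist":0},{"tx":0,"ty":0,"tz":0,"twist":0},{"tx":0,"ty":0,"tz":0,"twist":0},{"tx":0,"ty":0,"tz":0,"twist":0}])

```text
clock: 17.2
position: [0.4653, -0.157, 0.2864]
ee_rot: [2.222, 2.221, 0.0]
force: [-1.1, -0.2, -0.3]
width: 0.005
gripper_force: 0.0
```

```bash
python3 obs.py 6
```

```text
17.2 4.407340061402005 0.1002
17.25 4.452033311761048 0.1
17.3 4.494312217749607 0.1002
17.35 4.543529184596783 0.1003
17.4 4.5870546709651165 0.1003
17.45 4.630496388939594 0.1002
[1.69912397 1.46815813 0.1760931 ] [0.0048847  0.0128214  0.00738205] [-0.0004 -0.0006 -0.      0.0003  0.0006  0.0008 -0.0002  0.     -0.0005
 -0.0006 -0.0012 -0.      0.0031 -0.0012 -0.0003  0.0003]
(np.float64(19.880000000000777), np.float64(0.5110470761207964))
17.5 [ 0.46530369 -0.1570223   0.28639387]
```

>>> move_arm(motion=[{"tx":0,"ty":0,"tz":0,"twist":0},{"tx":0,"ty":0,"tz":0,"twist":0},{"tx":0,"ty":0,"tz":0,"twist":0},{"tx":0,"ty":0,"tz":0,"twist":0},{"tx":0,"ty":0,"tz":0,"twist":0},{"tx":0,"ty":0,"tz":0,"twist":0}])

```text
clock: 18.1
position: [0.4653, -0.157, 0.2864]
ee_rot: [-2.222, -2.221, 0.0]
force: [-0.4, 0.1, -0.0]
width: 0.001
gripper_force: 0.0
```

```bash
python3 obs.py 5
```

```text
18.1 5.155360674905955 0.101
18.15 5.192265559552071 0.1011
18.2 5.22938856593723 0.1013
18.25 5.264449412422328 0.1011
18.3 5.3041598244821335 0.1011
[1.69819185 1.47431339 0.18015179] [0.00466771 0.00863288 0.00390313] [-0.0013 -0.0013 -0.0004  0.0002  0.0008  0.0012  0.0017  0.0019  0.0012
  0.0011 -0.0024 -0.0015  0.0014 -0.0031 -0.0025 -0.0022  0.0005  0.0011
  0.0012  0.0029 -0.0005]
(np.float64(19.920000000000783), np.float64(0.49738669754422205))
18.35 [ 0.46531389 -0.15703518  0.2864101 ]
```

>>> move_arm(motion=[{"tx":-0.01,"ty":0.012,"tz":0.042,"twist":0},{"tx":-0.01,"ty":0.013,"tz":0.045,"twist":0},{"tx":-0.01,"ty":0.013,"tz":0.045,"twist":0},{"tx":0,"ty":0,"tz":0.045,"twist":0},{"tx":0,"ty":0,"tz":0.035,"twist":0},{"tx":0,"ty":0,"tz":0.015,"twist":0},{"tx":0,"ty":0,"tz":0.006,"twist":0},{"tx":0,"ty":0,"tz":0,"twist":0},{"tx":0,"ty":0,"tz":0,"twist":0}])

```text
clock: 19.25
position: [0.5041, -0.1873, 0.0544]
ee_rot: [2.221, 2.22, 0.001]
force: [0.6, 0.9, 0.1]
width: 0.005
gripper_force: 0.0
```

>>> move_arm(motion=[{"tx":0,"ty":0,"tz":0.002,"twist":0},{"tx":0,"ty":0,"tz":0,"twist":0},{"tx":0,"ty":0,"tz":0,"twist":0},{"tx":0,"ty":0,"tz":0,"twist":0},{"tx":0,"ty":0,"tz":0,"twist":0},{"tx":0,"ty":0,"tz":0.0033,"twist":0},{"tx":0,"ty":0,"tz":0.0018,"twist":0},{"tx":0,"ty":0,"tz":0,"twist":0},{"tx":0,"ty":0,"tz":0,"twist":0},{"tx":0,"ty":0,"tz":0,"twist":0},{"tx":0,"ty":0,"tz":0,"twist":0},{"tx":0,"ty":0,"tz":0,"twist":0}])

```text
clock: 20.45
position: [0.5059, -0.1878, 0.0482]
ee_rot: [2.218, 2.218, 0.004]
force: [-0.1, 0.1, 19.7]
width: 0.004
gripper_force: 9.4
```

>>> move_arm(motion=[{"tx":0,"ty":0,"tz":0,"twist":0},{"tx":0,"ty":0,"tz":0,"twist":0},{"tx":0,"ty":0,"tz":0,"twist":0},{"tx":0,"ty":0,"tz":0,"twist":0},{"tx":0,"ty":0,"tz":0,"twist":0}])

```text
clock: 20.95
position: [0.5059, -0.1878, 0.0482]
ee_rot: [2.218, 2.218, 0.004]
force: [-0.3, -0.2, 19.6]
width: 0.005
gripper_force: 9.4
```

Run:
```python
from h import *
for k in range(4):
    s=arm.observe(); print(s["clock"],s["position"].round(5),s["force"].round(2),abs(s["dq"]).max().round(4)); R=redm(arm.get_image("scene")); print(R.sum(),cen(R) if R.sum() else 0)
```

```text
20.95 [ 0.50587 -0.18784  0.04819] [-0.27 -0.21 19.63] 0.0013
30 [np.float64(0.4303125), np.float64(0.5815833333333333)]
21.0 [ 0.50587 -0.18781  0.0482 ] [-0.07  0.45 19.13] 0.001
30 [np.float64(0.448125), np.float64(0.5711666666666667)]
21.05 [ 0.5059  -0.1878   0.04822] [ 0.13  1.01 18.68] 0.0017
32 [np.float64(0.45498046875), np.float64(0.56796875)]
21.1 [ 0.50586 -0.18781  0.04821] [-0.16 -0.16 18.53] 0.0024
31 [np.float64(0.4623739919354839), np.float64(0.563508064516129)]
```

Everything is settled at 19 N. The press had tilted the tool slightly, so I'll unload slowly to avoid kicking the wheel back.

>>> move_arm(motion=[{"tx":0,"ty":0,"tz":-0.0002,"twist":0},{"tx":0,"ty":0,"tz":-0.0002,"twist":0},{"tx":0,"ty":0,"tz":-0.0002,"twist":0},{"tx":0,"ty":0,"tz":-0.0002,"twist":0},{"tx":0,"ty":0,"tz":-0.0002,"twist":0},{"tx":0,"ty":0,"tz":-0.0001,"twist":0},{"tx":0,"ty":0,"tz":-0.0001,"twist":0}])

```text
clock: 21.85
position: [0.5046, -0.1874, 0.0483]
ee_rot: [2.22, 2.22, 0.002]
force: [0.2, 0.3, 8.1]
width: 0.007
gripper_force: 4.1
```

Run:
```python
from h import *
s=arm.observe(); print(s["clock"],s["position"].round(5),s["force"].round(2))
```

```text
21.85 [ 0.50461 -0.18744  0.0483 ] [0.17 0.35 8.13]
```

>>> move_arm(motion=[{"tx":0,"ty":0.0001,"tz":-0.0001,"twist":0},{"tx":0,"ty":0.0001,"tz":-0.0001,"twist":0},{"tx":0,"ty":0.0001,"tz":-0.0001,"twist":0},{"tx":0,"ty":0.0001,"tz":-0.0001,"twist":0},{"tx":0,"ty":0.0001,"tz":-0.0001,"twist":0},{"tx":0,"ty":0.0001,"tz":-0.0001,"twist":0},{"tx":0,"ty":0.0001,"tz":-0.0001,"twist":0}])

```text
clock: 22.55
position: [0.5043, -0.1873, 0.0484]
ee_rot: [2.221, 2.221, 0.0]
force: [-0.4, -1.0, 5.3]
width: 0.004
gripper_force: 2.4
```

Run:
```python
from h import *
for k in range(2):
    s=arm.observe(); print(s["clock"],s["position"].round(5),s["force"].round(2)); arm.get_image("scene")
```

```text
22.55 [ 0.50426 -0.1873   0.04837] [-0.39 -0.96  5.26]
22.6 [ 0.50422 -0.18729  0.04835] [ 0.04 -1.24  6.32]
```

>>> move_arm(motion=[{"tx":0,"ty":0.0001,"tz":-0.0001,"twist":0},{"tx":0,"ty":0.0001,"tz":-0.0001,"twist":0},{"tx":0,"ty":0.0001,"tz":-0.0001,"twist":0},{"tx":0,"ty":0.0001,"tz":-0.0001,"twist":0},{"tx":0,"ty":0.0001,"tz":-0.0001,"twist":0},{"tx":0,"ty":0.0001,"tz":-0.0001,"twist":0},{"tx":0,"ty":0.0001,"tz":-0.0001,"twist":0},{"tx":0,"ty":0.0001,"tz":-0.0001,"twist":0}])

```text
clock: 23.45
position: [0.5047, -0.1869, 0.0489]
ee_rot: [-2.221, -2.221, 0.0]
force: [0.0, 0.5, 0.5]
width: 0.006
gripper_force: 0.0
```

Run:
```python
from h import *
for k in range(2):
    s=arm.observe(); print(s["clock"],s["position"].round(5),s["force"].round(2)); arm.get_image("scene")
```

```text
23.45 [ 0.50472 -0.18686  0.04888] [0.04 0.47 0.54]
23.5 [ 0.50478 -0.18689  0.04894] [ 0.9  -0.42  0.13]
```

Contact is off. I'll lift away and look.

>>> move_arm(motion=[{"tx":0,"ty":0,"tz":-0.004,"twist":0},{"tx":0,"ty":0,"tz":-0.03,"twist":0},{"tx":0.0,"ty":0,"tz":-0.045,"twist":0},{"tx":0.008,"ty":-0.01,"tz":-0.045,"twist":0},{"tx":0.008,"ty":-0.01,"tz":-0.045,"twist":0},{"tx":0.008,"ty":-0.01,"tz":-0.045,"twist":0},{"tx":0.006,"ty":-0.01,"tz":-0.023,"twist":0},{"tx":0,"ty":0,"tz":0,"twist":0},{"tx":0,"ty":0,"tz":0,"twist":0},{"tx":0,"ty":0,"tz":0,"twist":0}])

```text
clock: 24.55
position: [0.4644, -0.157, 0.2849]
ee_rot: [-2.221, -2.22, 0.002]
force: [-0.2, -0.1, -0.0]
width: 0.001
gripper_force: 0.0
```

Run:
```python
from h import *
for _ in range(5):
    t,a,r,im=ang(); print(t,(a+np.pi)%(2*np.pi)-np.pi,r)
cv2.imwrite("pics/w9.png",cv2.resize(im[100:250,250:500],(750,450),interpolation=cv2.INTER_CUBIC)[:,:,::-1])
s=arm.observe(); print(s["clock"],s["position"],s["force"])
```

```text
24.55 -0.05243052674777715 0.1020347202708264
24.6 -0.05126879014784613 0.10199659582582202
24.65 -0.05077090585085742 0.10211593882710468
24.7 -0.05200264545348077 0.10207214979871031
24.75 -0.05278473433042663 0.10204265481060742
24.8 [ 0.46461695 -0.15709464  0.28513897] [-0.32485254 -0.15035421 -0.16933631]
```

View pics/w9.png

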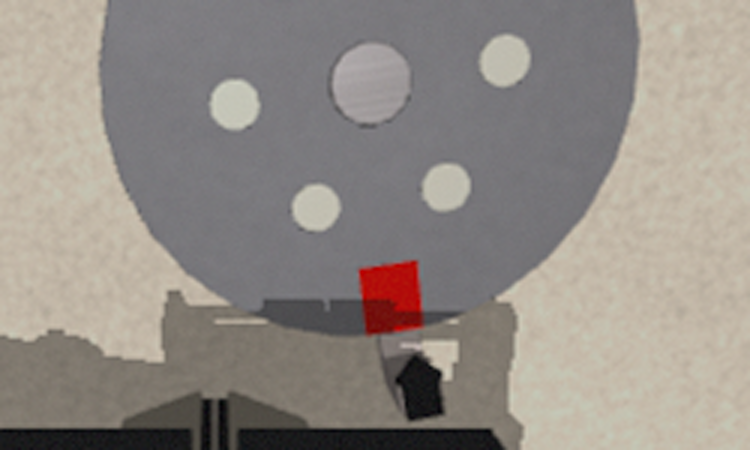

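The wheel is at rest: five readings from 24.55 to 24.75 s all show about -0.05 rad (3 degrees). In the crop the red mark at (392,298) lies opposite the arrow tip at (415,352), the pointer falls within the patch, and the hand is clear. Handing in.

```bash
python3 -c "
from cell import arm
print(arm.sign_off())"
```

```text
the job is handed in; nothing more can be done
None
```

The wheel is parked and handed in, stopped about 3° (0.05 rad, roughly 6 mm at the rim) short of the pointer, after about 5.5 s of free running. This took two goes: after the first braking the wheel crept back past the pointer when I lifted the finger, so I flicked and braked it again. The hand is clear and I saw no sign of the jar, brass weight or loupe being touched.

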